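# Unpack and bolt down a microscope stage

## Task

Get this microscope base ready for visitors: take out every aluminium shipping bar still lying in the stand (lift its outer end over the lip, draw it out from under the stage plate) and lay the bars flat and lengthwise inside the grey tray. Only then tighten the four wing knobs of the stage plate clockwise in crisscross order and in two passes: first turn each to about its half-way mark, one diagonal pair and then the other, and after that each fully to its stop, again one diagonal pair and then the other. The closed specimen dish must end upright in the middle of the stage's round glass (it may be moved at any time); leave the lens caps, the eyepiece and the jar alone.

Things in the scene. Friction and masses are not known exactly. Their poses are not given: they have to be found in the camera images.
- stand: white microscope base, fixed. Origin on the table under the stage plate's centre; z up; open end, where bars come out, towards its -y. Low foot 200 (x) x 340 (y) mm, y = -240 to +100 mm, top 25 mm above the table. A housing on it (y = -56 to +100) carries the stage plate, whose front 44 mm overhang the foot (y = -56 to -100), leaving a gap 29 mm high
- stage_centre (a point): centre of the round glass (78 mm across, dark rim, level with the plate) on the stage plate's top, 62 mm above the table; axes as the stand. The aluminium plate is 200 x 200 mm, 8 mm thick
- lip (a point): middle of the top edge of the steel lip that crosses the foot's open end (stand y = -233 to -240 mm, 200 mm long); it stands 11 mm above the foot's top; axes as the stand
- knob_a (a joint): angle of the first wing knob (at stand x, y = +68, +68 mm), rad: 0 slack (wing along the stand's x), 0.9 half way, 1.8 tight at its hard stop; grows clockwise seen from above; stiff (0.12 N m), stays where left. Starts at 0 to 0.2. Three black marks on the plate show 0, half way and tight for the wing end with the white dash. knob_a is diagonally opposite knob_c
- knob_b (a joint): angle of the second wing knob (at stand x, y = +68, -68 mm), rad: 0 slack (wing along the stand's x), 0.9 half way, 1.8 tight at its hard stop; grows clockwise seen from above; stiff (0.12 N m), stays where left. Starts at 0 to 0.2. Three black marks on the plate show 0, half way and tight for the wing end with the white dash. knob_b is diagonally opposite knob_d
- knob_c (a joint): angle of the third wing knob (at stand x, y = -68, -68 mm), rad: 0 slack (wing along the stand's x), 0.9 half way, 1.8 tight at its hard stop; grows clockwise seen from above; stiff (0.12 N m), stays where left. Starts at 0 to 0.2. Three black marks on the plate show 0, half way and tight for the wing end with the white dash. knob_c is diagonally opposite knob_a
- knob_d (a joint): angle of the fourth wing knob (at stand x, y = -68, +68 mm), rad: 0 slack (wing along the stand's x), 0.9 half way, 1.8 tight at its hard stop; grows clockwise seen from above; stiff (0.12 N m), stays where left. Starts at 0 to 0.2. Three black marks on the plate show 0, half way and tight for the wing end with the white dash. knob_d is diagonally opposite knob_b
- knob_a_grip (a point): middle of that knob's upright wing (46 mm long, 14 mm wide, 26 mm high, black); it is on the turning axis, 21 mm above the stage plate, wing top 34 mm and wing foot 8 mm above the plate. Its own x axis runs along the wing, and turns with it
- knob_b_grip (a point): middle of that knob's upright wing (46 mm long, 14 mm wide, 26 mm high, black); it is on the turning axis, 21 mm above the stage plate, wing top 34 mm and wing foot 8 mm above the plate. Its own x axis runs along the wing, and turns with it
- knob_c_grip (a point): middle of that knob's upright wing (46 mm long, 14 mm wide, 26 mm high, black); it is on the turning axis, 21 mm above the stage plate, wing top 34 mm and wing foot 8 mm above the plate. Its own x axis runs along the wing, and turns with it
- knob_d_grip (a point): middle of that knob's upright wing (46 mm long, 14 mm wide, 26 mm high, black); it is on the turning axis, 21 mm above the stage plate, wing top 34 mm and wing foot 8 mm above the plate. Its own x axis runs along the wing, and turns with it
- bar_1: square aluminium bar 20 x 20 x 170 mm (long along its y), 60-110 g; origin mid-underside. Starts on the foot at stand x = -56 mm along the stand's y, inner 40 mm under the plate, outer end 1 to 4 mm short of the lip. Cannot go straight up: tilt by its outer end (at most 0.2 rad) over the lip, draw 45 mm or more to the stand's -y, then lift away. 1 to 3 bars present (absent: None)
- bar_2: square aluminium bar 20 x 20 x 170 mm (long along its y), 60-110 g; origin mid-underside. Starts on the foot at stand x = 0 mm along the stand's y, inner 40 mm under the plate, outer end 1 to 4 mm short of the lip. Cannot go straight up: tilt by its outer end (at most 0.2 rad) over the lip, draw 45 mm or more to the stand's -y, then lift away. 1 to 3 bars present (absent: None)
- bar_3: square aluminium bar 20 x 20 x 170 mm (long along its y), 60-110 g; origin mid-underside. Starts on the foot at stand x = 56 mm along the stand's y, inner 40 mm under the plate, outer end 1 to 4 mm short of the lip. Cannot go straight up: tilt by its outer end (at most 0.2 rad) over the lip, draw 45 mm or more to the stand's -y, then lift away. 1 to 3 bars present (absent: None)
- tray: open grey tray 230 (x) x 180 (y) x 20 mm, walls and floor 4 mm, fixed; origin in the middle of its underside. Three bars fit side by side along its x axis
- dish: closed clear specimen dish, 57 mm across the lid (solid body 55 mm), 16 mm high, 35 g; origin in the middle of its underside, z up
- lens_cap_1: bystander: black lens cap, 62 mm across, 14 mm high; origin under its centre
- lens_cap_2: bystander: the same, another one
- eyepiece: bystander: black eyepiece standing on end, 42 mm across, 66 mm high; origin under its centre
- jar: bystander: jar, 60 mm across, 80 mm high; origin under its centre
Mind the look-alikes: they are no part of the job. Several things have the shape of the dish; the one meant has the colours described above.

How it is judged:
By the outcome, as a careful person would: the job done as asked, in the order asked, and still so for the second after the job is handed in, with the robot touching nothing.
Of bar_1, bar_2, bar_3 only 1 to 3 are there at a start; the rules pass over those that are not, and their reading is None.
At some moment in a run one of dish may be knocked a few centimetres aside while the robot is not near it.
Once in a run the grip may slacken for a moment while it holds something.
It also fails if it takes over 210 s, if anything falls off the work surface, if the arm or the gripper's body presses on something with over 40 N, if the wrist force passes 120 N, or if a joint passes its speed limit or range.

## Robot

A 6-joint arm with a two-finger parallel gripper is mounted at the origin on the work surface. World frame = base frame: x ahead of the robot, y to its left, z up, the work surface at z = 0. Lengths are in m, angles in rad, forces in N, time in s.
With the tool pointing down it reaches from about 0.225 to 0.875 m from the base axis. Payload 3.4 kg.
Tool frame: the origin (TCP) lies on the centre line of the jaws, within the pads' length; the fingertips stand 11 mm ahead of it and the grasp point (between the pads) lies 8 mm behind it; z points along the fingers, y is the line along which they close (so a half turn about z gives the same grasp; the last joint's range is limited). The gripper opens to 85 mm and grips with 20 to 120 N. Pads are 22 mm wide; open, the fingers measure 114 mm over their backs; the gripper's body (76 mm by 85 mm) begins 54 mm behind the grasp point. The pads swing forward as they close: fully open they stand 13 mm farther back than shut.
Start: joints at [1.108, 0.276, 1.505, -0, 1.361, -0.121], TCP at [0.193, 0.542, 0.242] pointing down, gripper open.
Joint ranges: [-2.89, 2.89], [-0.75, 2.08], [0.22, 2.7], [-1.18, 4.32], [0.11, 2.71], [-2.7, 2.7]. Speed limits (rad/s): [2.57, 2.57, 3.14, 3.14, 3.14, 3.14].

## Interface

Orientations are given as a unit quaternion [w, x, y, z].
In Python, from rig import manip, eyes, job gives the robot as it stands.
- The arm moves only by the tool drive_tool, never from a script. Its argument "rows" is a list of rows, each a list of 3 entries, a list of its own where there are three numbers: the turn, a rotation vector about the world's x, y, z in rad, then the shift along the world's x, y, z in cm, then the finger opening in cm, from 0 to 8.54. A call has 1 to 8 rows; each row shifts and turns the commanded pose from where the row before left it; what a row does not reach is not made up. A row lasts 1/8 s, in which the tool goes at most 62.5 mm and 10.7 degrees, less where a joint would pass 70% of its speed; a pose out of reach is approached as far as the arm can. A call is refused whole if a number of a shift passes 6.25 or a number of a turn 0.188, either way. A call with a gripper value outside its range is refused whole. The fingers move at their own pace and stop on an object; "force" is the grip in N (left out, the last holds). Time passes only in rows, so rows that do not move let the fingers close. It gives the time, the measured TCP pose, the force, the opening and the grip force at its end, in the units of the state.
- manip.get_state(): the state, without advancing time (a new reading comes with each control period).
- eyes.get_image(name): name is "scene" or "top"; returns the picture (400x640x3 uint8, red, green, blue); there is no depth.
- eyes.get_calibration(name): a dict with "camera_matrix" (3x3 intrinsics, pixels), "view" (4x4, takes a point from world to camera coordinates). Camera axes: x right, y up, looking along -z (the intrinsics and any distortion apply to the point x, -y, -z); pixel columns grow to the right and rows downward; lengths in m; the calibration is good to about 2 mm. A picture is of the moment at which its call begins. get_calibration takes no time and is no camera call.
- job.sign_off(): hands the job in; it is judged then, once.
The state is a dict: "clock": time; "qpos": joint angles; "qd": joint speeds; "effort": joint torques, N m; "position": TCP position; "ee_rot": TCP orientation; "contact_force": force on the tool from outside, world axes, zero at the start; "moment": the same for the moment, N m; "width": finger opening in m; "gripper_force": force on a finger pad.
Only numpy, scipy, OpenCV 4.12 (cv2) and the standard library are available. Lean on these libraries where they do the work, as an engineer would, in place of code of your own. Each camera call takes 0.05 s, during which the arm holds its last target. There are 200 camera calls.

## Working session

There is one attempt and no reset: what is moved stays moved. The work goes in short steps, Python scripts to look and compute and a tool call to move; the robot and the scene stay as the last step left them, time stands still between calls to the robot, and variables do not carry over. Pictures are saved under pics/ and viewed, at most 14 in all, crops included, and the job is handed in when it is done.

Besides the shell and the picture viewer there is one more tool, called after "Call:" as name(argument=value, ...) on one line, values as JSON. drive_tool: Moves the arm, as the interface text tells. Its arguments: {"type":"object","properties":{"rows":{"type":"array"},"force":{"type":"number"}},"required":["rows"]}

```bash
mkdir -p pics; ls; python3 - <<'E'
from rig import manip, eyes, job
import cv2,numpy as np
for n in("top","scene"):
    im=eyes.get_image(n); cv2.imwrite(f"pics/{n}0.png",im[:,:,::-1])
    c=eyes.get_calibration(n); print(n,c); 
s=manip.get_state();print(s)
E
```

```text
pics
top {'camera_matrix': array([[464.26121424,   0.        , 325.30394574],
       [  0.        , 464.26121424, 198.04859891],
       [  0.        ,   0.        ,   1.        ]]), 'view': array([[-0.00675499, -0.99985582, -0.01557883,  0.0164303 ],
       [ 0.99668913, -0.00799431,  0.08091267, -0.58391227],
       [-0.08102555, -0.01498069,  0.99659944, -1.18576841],
       [ 0.        ,  0.        ,  0.        ,  1.        ]])}
scene {'camera_matrix': array([[446.07582894,   0.        , 331.70178757],
       [  0.        , 446.07582894, 199.21350896],
       [  0.        ,   0.        ,   1.        ]]), 'view': array([[ 0.77228871,  0.6351801 , -0.01078825, -0.45544223],
       [-0.49862801,  0.61660832,  0.60923254,  0.23712441],
       [ 0.39362451, -0.46512408,  0.79291824, -1.509168  ],
       [ 0.        ,  0.        ,  0.        ,  1.        ]])}
{'clock': 0.1, 'qpos': array([ 1.10798898e+00,  2.76546869e-01,  1.50600108e+00,  5.89312483e-06,
        1.36072853e+00, -1.20989227e-01]), 'qd': array([ 1.85920942e-04, -6.80596613e-05, -3.79900956e-03,  3.33925900e-04,
        6.54552867e-05, -8.77749306e-04]), 'effort': array([ 1.89668674e-03, -4.17698300e+01, -2.46403295e+01, -2.10135472e-04,
        5.81883898e-03, -2.67603262e-06]), 'position': array([0.19253177, 0.54132275, 0.24151976]), 'ee_rot': array([-2.45036828e-04,  1.70078780e-01,  9.85430109e-01, -8.05468775e-04]), 'contact_force': array([ 0.17072299, -0.00395083,  0.12066528]), 'moment': array([0.04284188, 0.00025885, 0.04106229]), 'gripper_force': 0.0, 'width': 0.08521591112719357}
```

View pics/top0.png

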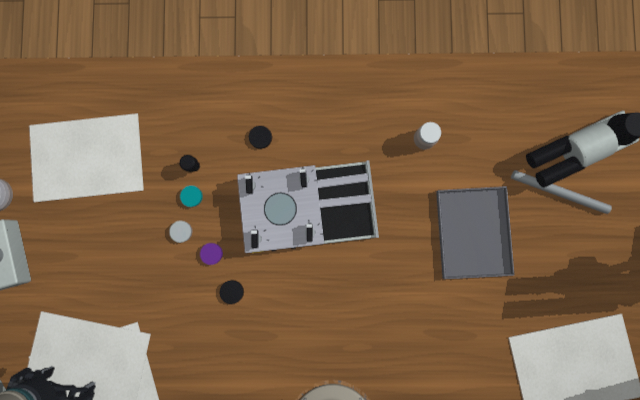

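View pics/scene0.png

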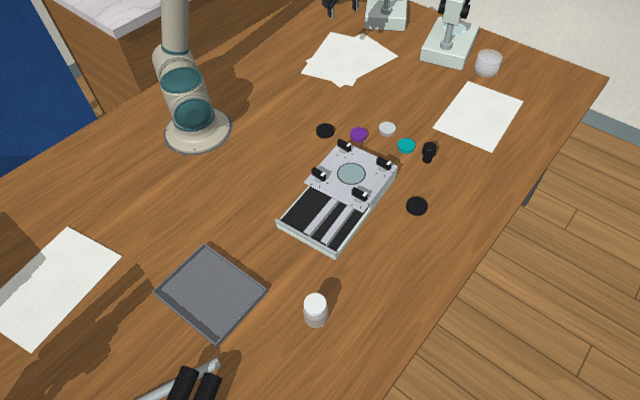

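The two pictures show the stand at top (240-378, 160-252) with its open end to the right. The clear dish is at (180, 232), the grey tray spans about (440-512, 187-279), and there look to be two bars. I'll zoom in.

```bash
cat > h.py <<'E'
from rig import manip, eyes, job
import cv2,numpy as np
C={n:eyes.get_calibration(n) for n in("top","scene")}
def ray(n,u,v,z):
    K,V=C[n]["camera_matrix"],C[n]["view"]
    d=np.linalg.inv(K)@[u,v,1]; d=V[:3,:3].T@(d*[1,-1,-1]); o=-V[:3,:3].T@V[:3,3]
    return o+d*(z-o[2])/d[2]
def proj(n,p):
    K,V=C[n]["camera_matrix"],C[n]["view"]
    c=(V[:3,:3]@p+V[:3,3])*[1,-1,-1]; q=K@c; return q[:2]/q[2]
E
python3 - <<'E'
from h import *
a=cv2.imread("pics/top0.png")
cv2.imwrite("pics/z0.png",cv2.resize(a[150:260,160:390],None,fx=3.45,fy=3.45,interpolation=cv2.INTER_CUBIC))
b=cv2.imread("pics/scene0.png")
cv2.imwrite("pics/z1.png",cv2.resize(b[130:265,265:440],None,fx=4.4,fy=4.4,interpolation=cv2.INTER_CUBIC))
E
```

```text
(no output)
```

View pics/z0.png

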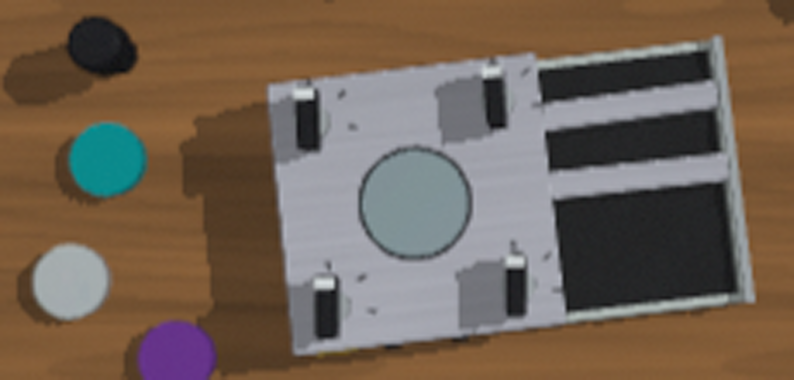

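View pics/z1.png

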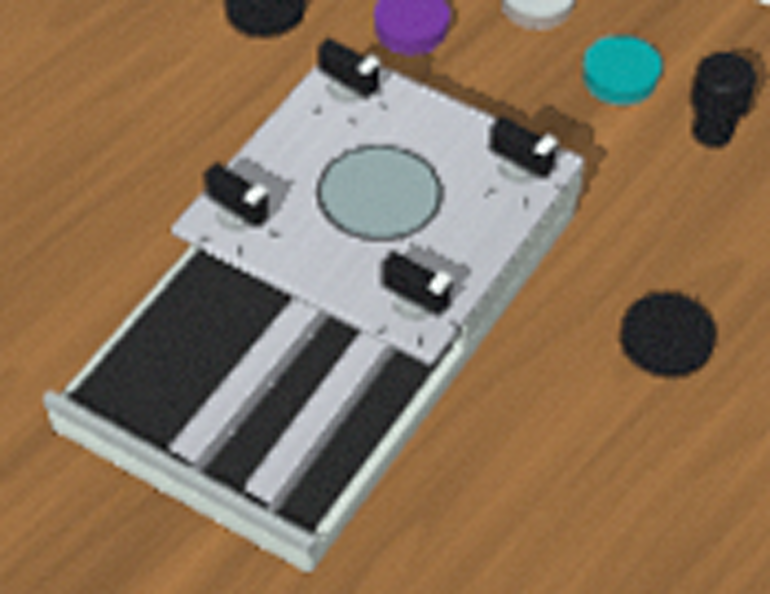

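The zooms show bars 2 (x=0) and 3 (x=+56) present, bar 1 missing, and all the white dashes pointing to stand +x. Next I measure the poses.

```bash
cat > m.py <<'E'
from h import *
def blob(img,mask,lo,hi):
    n,l,s,c=cv2.connectedComponentsWithStats(mask.astype(np.uint8))
    return [(c[i],s[i]) for i in range(1,n) if lo<s[i][4]<hi]
E
python3 - <<'E'
from m import *
for n,z0 in(("top",None),("scene",None)):
    a=cv2.imread(f"pics/{n}0.png"); p=lambda c,r:a[int(r),int(c)]
    if n=="top": g=p(281,209);d=p(180,232);t=p(475,235)
    else: g=p(351,174);d=p(387,128);t=p(210,293)
    print(n,g,d,t)
    for nm,col,z,tol,lo,hi in(("glass",g,.062,12,200,3000),("dish",d,.016,14,80,900),("tray",t,.004,12,1500,9000)):
        m=(np.abs(a.astype(int)-col.astype(int)).max(2)<tol)
        for c,s in blob(a,m,lo,hi):
            print(nm,c,s,ray(n,*c,z).round(4))
            if nm=="tray":
                k=cv2.findContours(cv2.morphologyEx(m.astype(np.uint8),cv2.MORPH_OPEN,np.ones((3,3))),0,1)[0];k=max(k,key=cv2.contourArea)
                r=cv2.minAreaRect(k);print([ray(n,*q,.004).round(4)[:2] for q in cv2.boxPoints(r)])
# plate/lip points from zoom
f=lambda u,v:(u/3.45+160-.35,v/3.45+150-.35)
P=[ray("top",*f(*q),.062)[:2].round(4) for q in((268,86),(537,54),(294,354),(565,316))]
print("plate",P,P[0]-P[1],P[2]-P[3],P[0]-P[2],P[1]-P[3])
print("lip",[ray("top",*f(*q),.036).round(4) for q in((716,38),(750,300))])
print("caps etc",[ray("top",*q,.014).round(3)[:2] for q in((260,137),(231,292),(191,196),(210,254))],ray("top",190,162,.066),ray("top",430,132,.08))
E
```

```text
top [148 145 127] [174 171 165] [108 103 102]
glass [279.8189781  208.46131387] [265 194  30  30 685] [0.5555 0.1264 0.062 ]
dish [596.45981308 141.92149533] [577 128  41  29 535] [ 0.7267 -0.7003  0.016 ]
dish [  5.02339181 261.58089669] [  0 220  17  66 513] [0.4243 0.853  0.016 ]
dish [179.98427673 231.03459119] [170 222  21  20 318] [0.501  0.3936 0.016 ]
tray [470.66448445 233.5388707 ] [ 439  191   66   88 4888] [ 0.4893 -0.3677  0.004 ]
[array([ 0.5943, -0.2856]), array([ 0.6045, -0.4414]), array([ 0.3835, -0.4493]), array([ 0.3732, -0.2958])]
scene [167 167 145] [205 206 199] [121 119 117]
glass [350.90861619 173.18015666] [338 164  26  19 383] [0.5577 0.1282 0.062 ]
dish [369.70731707   5.81707317] [365   0  12  18  82] [0.0049 0.9725 0.016 ]
dish [398.77403846   9.13942308] [390   0  16  17 208] [0.1194 1.0284 0.016 ]
dish [435.26873385  36.12919897] [422  17  23  34 387] [0.3498 0.9502 0.016 ]
dish [488.75510204  60.04081633] [480  57  19   8  98] [0.5926 0.939  0.016 ]
dish [610.40217391 108.47826087] [591  86  44  37 276] [1.0449 0.948  0.016 ]
dish [386.94244604 127.158
[... 216 characters left out ...]
sh [296.73563218 236.        ] [277 224  43  26  87] [ 0.5583 -0.1126  0.016 ]
tray [213.40137043 290.73151993] [ 162  244  104   96 4816] [ 0.4984 -0.3649  0.004 ]
[array([ 0.3911, -0.4477]), array([ 0.3559, -0.2814]), array([ 0.5973, -0.2822]), array([ 0.6134, -0.4365])]
plate [array([0.6425, 0.2347]), array([0.6645, 0.0364]), array([0.4462, 0.214 ]), array([0.4724, 0.017 ])] [-0.022   0.1983] [-0.0262  0.197 ] [0.1963 0.0207] [0.1921 0.0194]
lip [array([ 0.6794, -0.0973,  0.036 ]), array([ 0.483 , -0.1197,  0.036 ])]
caps etc [array([0.749, 0.185]), array([0.342, 0.258]), array([0.593, 0.367]), array([0.441, 0.314])] [0.67526955 0.35479656 0.066     ] [ 0.74326797 -0.25202719  0.08      ]
```

```bash
python3 - <<'E'
from m import *
yaw=.11;o=np.array([.5566,.1273]);R=np.array([[np.cos(yaw),-np.sin(yaw)],[np.sin(yaw),np.cos(yaw)]])
f=lambda u,v:(u/3.45+160-.35,v/3.45+150-.35)
# bar centre lines (top face z=.045): find bright span along columns
for n in["top"]:
    a=cv2.imread("pics/top0.png")
    g=cv2.cvtColor(a,cv2.COLOR_BGR2GRAY).astype(float)
    for c in(325,335,345,355,362):
        m=g[155:250,c]>90; r=np.flatnonzero(np.diff(m.astype(int)));r=r+155.5
        print(c,[tuple((R.T@(ray("top",c,q,.045)[:2]-o)*1000).round(1)) for q in r])
b=cv2.imread("pics/scene0.png")
g=lambda u,v:(u/4.4+265-.4,v/4.4+130-.4)
for q in((188,455),(264,500),(302,302),(373,338)): print("scene bar",(R.T@(ray("scene",*g(*q),.045)[:2]-o)*1000).round(1))
P=[ray("top",*q,.02)[:2] for q in((437,191),(507.5,187),(513.5,275),(444,279.5))]
print("tray",np.round(P,4),np.mean(P,0))
Q=[ray("scene",*q,.02)[:2] for q in((208,244),(270,291),(217,344),(153,292))]
print("tray",np.round(Q,4),np.mean(Q,0))
cv2.imwrite("pics/tr.png",np.hstack([cv2.resize(a[175:290,425:525],None,fx=4,fy=4),cv2.resize(b[235:350,145:280],None,fx=2.9,fy=4)]))
E
```

```text
325 [(np.float64(88.7), np.float64(-125.7)), (np.float64(63.0), np.float64(-122.7)), (np.float64(42.5), np.float64(-120.3)), (np.float64(11.8), np.float64(-116.7)), (np.float64(-8.6), np.float64(-114.3)), (np.float64(-92.0), np.float64(-104.5)), (np.float64(-102.1), np.float64(-103.4)), (np.float64(-104.6), np.float64(-103.1))]
335 [(np.float64(88.2), np.float64(-151.6)), (np.float64(65.1), np.float64(-148.8)), (np.float64(42.0), np.float64(-146.1)), (np.float64(11.3), np.float64(-142.4)), (np.float64(-9.0), np.float64(-140.0)), (np.float64(-92.5), np.float64(-130.1)), (np.float64(-102.5), np.float64(-128.9)), (np.float64(-105.0), np.float64(-128.6))]
345 [(np.float64(87.7), np.float64(-177.4)), (np.float64(64.6), np.float64(-174.6)), (np.float64(44.1), np.float64(-172.1)), (np.float64(10.9), np.float64(-168.1)), (np.float64(-9.5), np.float64(-165.7)), (np.float64(-92.9), np.float64(-155.6)), (np.float64(-100.4), np.float64(-154.7)), (np.float64(-105.5), np.float64(-154.1))]
355 [(np.float64(87.3), np.float64(-203.3)), (np.float64(64.1), np.float64(-200.4)), (np.float64(43.6), np.flo
[... 166 characters left out ...]
64(-180.2)), (np.float64(-105.9), np.float64(-179.6))]
362 [(np.float64(87.7), np.float64(-221.4)), (np.float64(64.6), np.float64(-218.6)), (np.float64(44.1), np.float64(-216.0)), (np.float64(10.8), np.float64(-211.9)), (np.float64(-9.5), np.float64(-209.4)), (np.float64(-92.9), np.float64(-199.1)), (np.float64(-100.4), np.float64(-198.1)), (np.float64(-108.0), np.float64(-197.2))]
scene bar [   6.4 -229.6]
scene bar [  63.2 -231.3]
scene bar [  0.8 -93.5]
scene bar [ 54.5 -93.3]
tray [[ 0.6004 -0.2792]
 [ 0.6094 -0.4622]
 [ 0.3826 -0.4688]
 [ 0.3721 -0.2911]] [ 0.49113345 -0.37533781]
tray [[ 0.3908 -0.2848]
 [ 0.6182 -0.2783]
 [ 0.6165 -0.4532]
 [ 0.3914 -0.4664]] [ 0.50424573 -0.37066545]
```

View pics/tr.png

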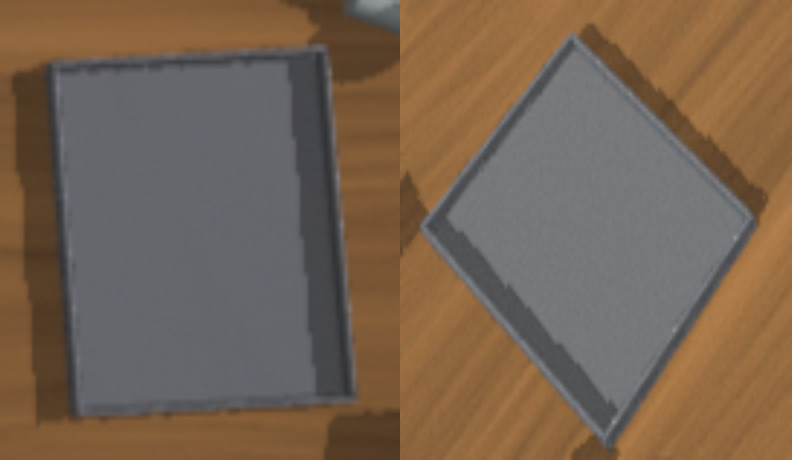

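Call:
drive_tool(rows=[[[0,0,-0.18],[5,-6,0],4],[[0,0,-0.18],[5,-6,0],4],[[0,0,-0.18],[5,-6,0],4],[[0,0,-0.18],[5,-6,0],4],[[0,0,-0.18],[5,-6,0],4],[[0,0,-0.18],[5,-6,0],4],[[0,0,-0.04],[5,-6,0],4],[[0,0,0],[5,-6,0],4]])

```text
clock: 1.1
position: [0.5137, 0.1559, 0.2421]
ee_rot: [-0.0, 0.668, 0.744, 0.0]
contact_force: [1.4, 0.3, 0.3]
width: 0.0403
gripper_force: 0.0
```

Tray: centre about (0.495, -0.373), yaw about 0.045. Moving over bar 3.

Call:
drive_tool(rows=[[[0,0,0],[2.9,-4.4,0],4],[[0,0,0],[2.9,-4.4,0],4],[[0,0,0],[2.9,-4.4,0],4],[[0,0,0],[2.8,-4.5,0],4],[[0,0,0],[0,0,-5.5],4],[[0,0,0],[0,0,-5.5],4],[[0,0,0],[0,0,-4.5],4],[[0,0,0],[0,0,0],4]])

```text
clock: 2.1
position: [0.6244, -0.019, 0.0832]
ee_rot: [-0.004, 0.668, 0.745, -0.003]
contact_force: [0.9, 0.1, 0.3]
width: 0.04
gripper_force: 0.0
```

```bash
python3 - <<'E'
from h import *
a=eyes.get_image("scene")[:,:,::-1];b=eyes.get_image("top")[:,:,::-1]
cv2.imwrite("pics/s1.png",np.hstack([cv2.resize(a[100:270,250:430],None,fx=2.2,fy=2.9),cv2.resize(b[130:270,230:390],None,fx=2.5,fy=3.52)[:493]]))
print(manip.get_state()["position"])
E
```

```text
[ 0.62851433 -0.01941346  0.08805212]
```

View pics/s1.png

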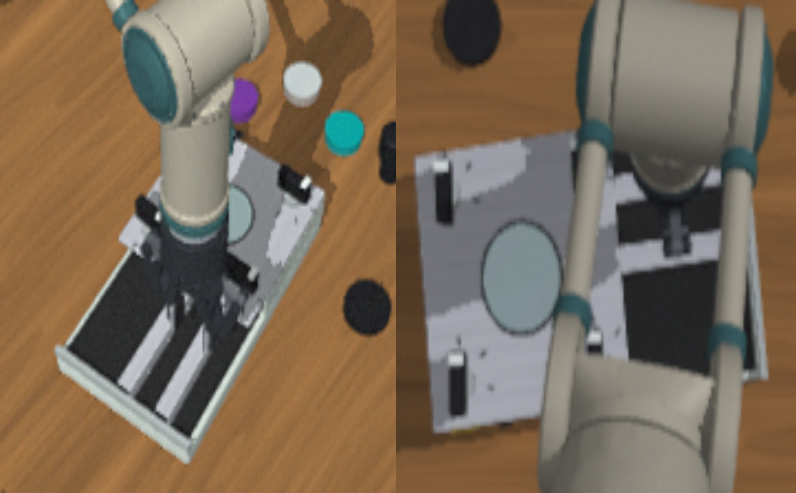

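The gripper straddles bar 3, with one finger between the bars. Next: lower and close.

Call:
drive_tool(rows=[[[0,0,0],[0,0,-2.5],4],[[0,0,0],[0,0,-2.3],4],[[0,0,0],[0,0,0],4],[[0,0,0],[0,0,0],4],[[0,0,0],[0,0,0],1.5],[[0,0,0],[0,0,0],1.5],[[0,0,0],[0,0,0],1.5],[[0,0,0],[0,0,0],1.5]], force=60)

```text
clock: 3.2
position: [0.629, -0.0195, 0.0414]
ee_rot: [0.001, 0.667, 0.745, 0.001]
contact_force: [-1.2, -0.1, 6.5]
width: 0.0181
gripper_force: 61.1
```

Call:
drive_tool(rows=[[[-0.032,-0.0035,0],[-0.01,0.07,0.4],1.5],[[-0.032,-0.0035,0],[-0.01,0.07,0.3],1.5],[[-0.032,-0.0035,0],[0,0.05,0.35],1.5],[[-0.032,-0.0035,0],[0,0.05,0.35],1.5],[[0,0,0],[0,0,0],1.5],[[0,0,0],[0,0,0],1.5]])

```text
clock: 3.95
position: [0.6277, -0.017, 0.0534]
ee_rot: [0.048, 0.666, 0.743, -0.043]
contact_force: [-0.6, -0.1, -0.8]
width: 0.0183
gripper_force: 60.2
```

```bash
python3 - <<'E'
from h import *
a=eyes.get_image("scene")[:,:,::-1]
cv2.imwrite("pics/s2.png",cv2.resize(a[130:265,265:400],None,fx=4,fy=4))
s=manip.get_state();print(s["position"],s["ee_rot"],s["contact_force"])
E
```

```text
[ 0.62764378 -0.0171391   0.05332891] [ 0.04781469  0.66627198  0.74294223 -0.04280469] [-0.08833407  0.48479027 -0.22683777]
```

View pics/s2.png

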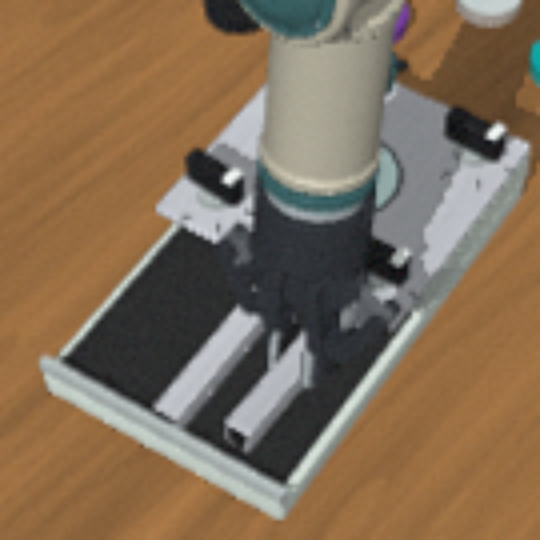

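Bar 3's outer end is up clear of the lip. Draw it out, then lift.

Call:
drive_tool(rows=[[[0,0,0],[0.18,-1.6,0.1],1.5],[[0,0,0],[0.18,-1.6,0.1],1.5],[[0,0,0],[0.18,-1.6,0.15],1.5],[[0,0,0],[0.18,-1.6,0.2],1.5],[[0.064,0.007,0],[0.1,-1,1],1.5],[[0.064,0.007,0],[0,-0.5,3],1.5],[[0,0,0],[0,0,4],1.5],[[0,0,0],[0,0,2],1.5]])

```text
clock: 5.0
position: [0.6369, -0.0978, 0.1614]
ee_rot: [0.002, 0.668, 0.744, 0.001]
contact_force: [0.6, 0.2, -1.6]
width: 0.0186
gripper_force: 60.2
```

Call:
drive_tool(rows=[[[0,0,-0.18],[-1.6,-3.5,0],1.5],[[0,0,-0.18],[-1.6,-3.5,0],1.5],[[0,0,-0.18],[-1.6,-3.5,0],1.5],[[0,0,-0.18],[-1.6,-3.5,0],1.5],[[0,0,-0.18],[-1.6,-3.5,0],1.5],[[0,0,-0.18],[-1.7,-3.5,0],1.5],[[0,0,-0.18],[-1.7,-3.5,0],1.5],[[0,0,-0.18],[-1.7,-3.5,0],1.5]])

```text
clock: 6.0
position: [0.5038, -0.3779, 0.159]
ee_rot: [0.0, 0.993, 0.116, 0.0]
contact_force: [-0.2, 0.3, -1.6]
width: 0.0188
gripper_force: 60.2
```

Call:
drive_tool(rows=[[[0,0,-0.18],[-1.8,-3.7,0],1.5],[[0,0,-0.015],[0,0,-3],1.5],[[0,0,0],[0,0,-4],1.5],[[0,0,0],[0,0,-3],1.5],[[0,0,0],[0,0,0],1.5],[[0,0,0],[0,0,0],1.5]])

```text
clock: 6.75
position: [0.4873, -0.4141, 0.06]
ee_rot: [0.001, 1.0, 0.022, 0.001]
contact_force: [-0.5, -0.1, 0.3]
width: 0.0184
gripper_force: 60.1
```

```bash
python3 - <<'E'
from h import *
a=eyes.get_image("scene")[:,:,::-1];b=eyes.get_image("top")[:,:,::-1]
cv2.imwrite("pics/s3.png",np.hstack([cv2.resize(a[215:360,130:300],None,fx=2.3,fy=2.75),cv2.resize(b[160:300,410:540],None,fx=3,fy=2.85)[:398]]))
s=manip.get_state();print(s["position"],s["ee_rot"],s["contact_force"],s["width"])
E
```

```text
Traceback (most recent call last):
ValueError: all the input array dimensions except for the concatenation axis must match exactly, but along dimension 0, the array at index 0 has size 399 and the array at index 1 has size 398
```

Call:
drive_tool(rows=[[[0,0,0],[0,0,-2],1.5],[[0,0,0],[0,0,-1.4],1.5],[[0,0,0],[0,0,-0.3],1.5],[[0,0,0],[0,0,-0.15],1.5],[[0,0,0],[0,0,0],1.5],[[0,0,0],[0,0,0],1.5]])

```text
clock: 7.6
position: [0.4871, -0.4132, 0.0208]
ee_rot: [0.0, 1.0, 0.022, 0.0]
contact_force: [-0.1, 0.3, -0.3]
width: 0.0183
gripper_force: 60.2
```

Call:
drive_tool(rows=[[[0,0,0],[0,0,-0.1],1.5],[[0,0,0],[0,0,-0.1],1.5],[[0,0,0],[0,0,0],1.5],[[0,0,0],[0,0,0],4],[[0,0,0],[0,0,0],4],[[0,0,0],[0,0,0],4],[[0,0,0],[0,0,4],4],[[0,0,0],[0,0,6],4]])

```text
clock: 8.6
position: [0.4857, -0.4118, 0.1168]
ee_rot: [-0.002, 1.0, 0.022, -0.002]
contact_force: [0.4, -0.9, 1.0]
width: 0.0401
gripper_force: 0.0
```

Call:
drive_tool(rows=[[[0,0,0.18],[0.7,3.9,1.5],4],[[0,0,0.18],[0.7,3.9,1.5],4],[[0,0,0.18],[0.7,3.9,0],4],[[0,0,0.18],[0.7,3.9,0],4],[[0,0,0.18],[0.7,3.9,0],4],[[0,0,0.18],[0.9,3.9,0],4],[[0,0,0.18],[0.9,3.9,0],4],[[0,0,0.18],[1.2,4.0,0],4]])

```text
clock: 9.6
position: [0.5519, -0.0987, 0.1482]
ee_rot: [-0.0, 0.735, 0.678, -0.0]
contact_force: [0.6, -0.0, 0.3]
width: 0.0399
gripper_force: 0.0
```

Call:
drive_tool(rows=[[[0,0,0.18],[1.8,4,0],4],[[0,0,0.015],[0,3,0],4],[[0,0,0],[0,0,0],4],[[0,0,0],[0,0,0],4]])

```text
clock: 10.1
position: [0.5698, -0.0305, 0.1482]
ee_rot: [0.0, 0.667, 0.745, -0.0]
contact_force: [-0.1, -0.5, 0.3]
width: 0.0402
gripper_force: 0.0
```

```bash
python3 - <<'E'
from h import *
a=eyes.get_image("scene")[:,:,::-1];b=eyes.get_image("top")[:,:,::-1]
cv2.imwrite("pics/s3.png",np.hstack([cv2.resize(a[100:360,130:430],(390,400)),cv2.resize(b[130:300,230:540],(400,400))]))
s=manip.get_state();print(s["position"],s["ee_rot"],s["contact_force"],s["width"])
E
```

```text
[ 0.56979808 -0.0310886   0.1482878 ] [ 2.07462399e-04  6.67996187e-01  7.44164644e-01 -1.83188372e-04] [-0.66499824  0.12853689  0.11826796] 0.040348446232220975
```

View pics/s3.png

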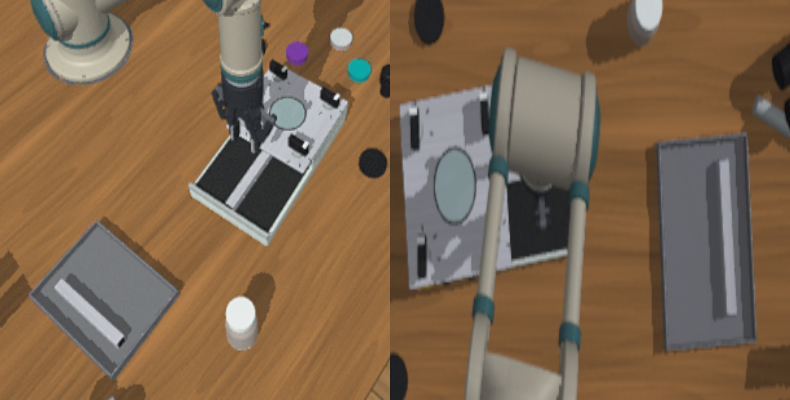

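Bar 3 lies flat, lengthwise, on the far side of the tray. Bar 2 next.

Call:
drive_tool(rows=[[[0,0,0],[0.3,0.4,-3],4],[[0,0,0],[0,0,-4],4],[[0,0,0],[0,0,-3.7],4],[[0,0,0],[0,0,0],4],[[0,0,0],[0,0,0],1.5],[[0,0,0],[0,0,0],1.5],[[0,0,0],[0,0,0],1.5],[[0,0,0],[0,0,0],1.5]])

```text
clock: 11.2
position: [0.574, -0.0263, 0.0429]
ee_rot: [0.001, 0.667, 0.745, 0.001]
contact_force: [0.3, -1.5, 6.5]
width: 0.0184
gripper_force: 61.6
```

Call:
drive_tool(rows=[[[-0.032,-0.0035,0],[-0.01,0.07,0.4],1.5],[[-0.032,-0.0035,0],[-0.01,0.07,0.3],1.5],[[-0.032,-0.0035,0],[0,0.05,0.35],1.5],[[-0.032,-0.0035,0],[0,0.05,0.3],1.5],[[0,0,0],[0,0,0],1.5],[[0,0,0],[0,0,0],1.5]])

```text
clock: 11.95
position: [0.5725, -0.0235, 0.0548]
ee_rot: [0.048, 0.666, 0.743, -0.043]
contact_force: [-0.4, -0.2, -0.5]
width: 0.0184
gripper_force: 60.8
```

Call:
drive_tool(rows=[[[0,0,0],[0.18,-1.6,0.1],1.5],[[0,0,0],[0.18,-1.6,0.1],1.5],[[0,0,0],[0.18,-1.6,0.15],1.5],[[0,0,0],[0.18,-1.6,0.2],1.5],[[0.064,0.007,0],[0.1,-1,1],1.5],[[0.064,0.007,0],[0,-0.5,3],1.5],[[0,0,0],[0,0,4],1.5],[[0,0,0],[0,0,2],1.5]])

```text
clock: 12.95
position: [0.5818, -0.1044, 0.1627]
ee_rot: [0.002, 0.668, 0.744, 0.001]
contact_force: [-0.5, -0.7, -1.0]
width: 0.0184
gripper_force: 60.8
```

Call:
drive_tool(rows=[[[0,0,-0.18],[-1.1,-2.5,0],1.5],[[0,0,-0.18],[-1.1,-2.5,0],1.5],[[0,0,-0.18],[-1.1,-2.5,0],1.5],[[0,0,-0.18],[-1.1,-2.5,0],1.5],[[0,0,-0.18],[-1.1,-2.5,0],1.5],[[0,0,-0.18],[-1.1,-2.5,0],1.5],[[0,0,-0.18],[-1.1,-2.5,0],1.5],[[0,0,-0.18],[-1.1,-2.5,0],1.5]])

```text
clock: 13.95
position: [0.492, -0.3042, 0.1605]
ee_rot: [0.0, 0.993, 0.116, 0.0]
contact_force: [-0.6, -0.5, -1.1]
width: 0.0184
gripper_force: 60.8
```

Call:
drive_tool(rows=[[[0,0,-0.18],[-1,-2.7,0],1.5],[[0,0,-0.015],[0,0,-3],1.5],[[0,0,0],[0,0,-4],1.5],[[0,0,0],[0,0,-3],1.5],[[0,0,0],[0,0,0],1.5],[[0,0,0],[0,0,0],1.5]])

```text
clock: 14.7
position: [0.4834, -0.3306, 0.0614]
ee_rot: [0.001, 1.0, 0.022, 0.001]
contact_force: [-0.1, -0.0, -1.3]
width: 0.0182
gripper_force: 60.8
```

Call:
drive_tool(rows=[[[0,0,0],[0,0,-2],1.5],[[0,0,0],[0,0,-1.6],1.5],[[0,0,0],[0,0,-0.3],1.5],[[0,0,0],[0,0,-0.1],1.5],[[0,0,0],[0,0,-0.1],1.5],[[0,0,0],[0,0,0],1.5]])

```text
clock: 15.45
position: [0.4825, -0.3294, 0.0219]
ee_rot: [0.0, 1.0, 0.023, -0.0]
contact_force: [-4.0, 3.4, 13.0]
width: 0.0182
gripper_force: 62.5
```

Call:
drive_tool(rows=[[[0,0,0],[0,0,0],4],[[0,0,0],[0,0,0],4],[[0,0,0],[0,0,0],4],[[0,0,0],[0,0,5],4],[[0,0,0],[0,0,6],4],[[0,0,0.18],[0,0,3],4],[[0,0,0.18],[0,3,0],4],[[0,0,0.18],[0,3,0],4]])

```text
clock: 16.45
position: [0.483, -0.2692, 0.1597]
ee_rot: [0.0, 0.957, 0.291, 0.0]
contact_force: [-0.1, -0.6, -0.7]
width: 0.0399
gripper_force: 0.0
```

Call:
drive_tool(rows=[[[0,0,0.18],[0.7,3,0],4],[[0,0,0.18],[0.7,3,0],4],[[0,0,0.18],[0.7,3,0],4],[[0,0,0.18],[0.7,3,0],4],[[0,0,0.18],[0.7,3,0],4],[[0,0,0.18],[0.7,3,0],4],[[0,0,0.18],[0.7,3,0],4],[[0,0,0.18],[0.7,3,0],4]])

```text
clock: 17.45
position: [0.539, -0.0285, 0.1591]
ee_rot: [-0.0, 0.527, 0.85, -0.0]
contact_force: [0.1, 0.6, 0.4]
width: 0.0398
gripper_force: 0.0
```

Call:
drive_tool(rows=[[[0,0,0.18],[1,3,0],4],[[0,0,0.18],[1,3,0],4],[[0,0,0.18],[1,3,0],4],[[0,0,0.18],[1,3,0],4],[[0,0,0.18],[1,3,0],4],[[0,0,0.18],[1,3,0],4],[[0,0,0.05],[1,3,0],4],[[0,0,0],[0,0,0],4]])

```text
clock: 18.45
position: [0.6093, 0.1824, 0.1587]
ee_rot: [-0.0, -0.008, 1.0, 0.0]
contact_force: [-0.4, -0.8, 0.4]
width: 0.0403
gripper_force: 0.0
```

```bash
python3 - <<'E'
from h import *
a=eyes.get_image("scene")[:,:,::-1];b=eyes.get_image("top")[:,:,::-1]
cv2.imwrite("pics/s4s.png",a);cv2.imwrite("pics/s4t.png",b)
cv2.imwrite("pics/s4.png",np.hstack([cv2.resize(a[100:360,130:430],(390,400)),cv2.resize(b[130:300,230:540],(400,400))]))
s=manip.get_state();print(s["position"],s["ee_rot"],s["contact_force"],s["width"],s["qpos"])
w,x,y,z=s["ee_rot"];print(2*np.arctan2(y,x)-np.pi/2)
E
```

```text
[0.60845749 0.18022727 0.15882191] [-5.74817849e-04 -6.77412088e-03  9.99976806e-01 -4.11396362e-04] [-0.85953177  0.38876361 -0.04110083] 0.039633580466915015 [ 1.78732838e-01  4.18218998e-01  1.49931111e+00 -6.52489981e-04
  1.22533608e+00 -1.40539049e+00]
1.5843446755587727
```

View pics/s4.png

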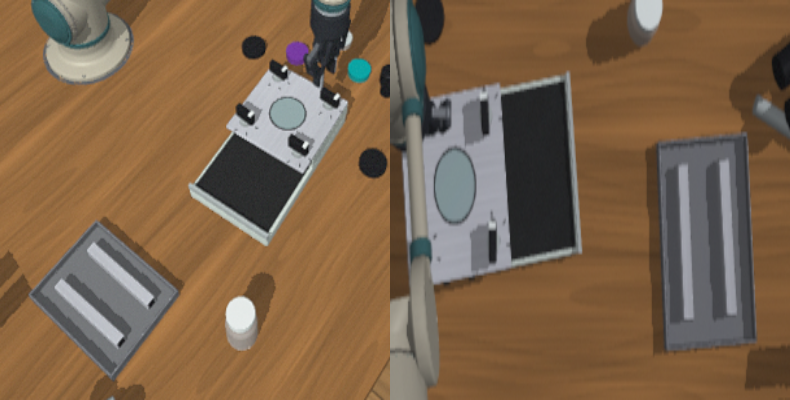

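Both bars now lie flat in the tray and the foot is empty. Knob a next.

Call:
drive_tool(rows=[[[0,0,0],[0.8,2.2,0],4],[[0,0,0],[0,0,-4],4],[[0,0,0],[0,0,-3.3],4],[[0,0,0],[0,0,0],4],[[0,0,0],[0,0,0],0.8],[[0,0,0],[0,0,0],0.8],[[0,0,0],[0,0,0],0.8],[[0,0,0],[0,0,0],0.8]], force=50)

```text
clock: 19.55
position: [0.6184, 0.2037, 0.0883]
ee_rot: [0.002, -0.006, 1.0, 0.001]
contact_force: [0.6, 6.3, 4.5]
width: 0.0131
gripper_force: 53.4
```

Call:
drive_tool(rows=[[[0,0,-0.15],[0,0.1,0],0.8],[[0,0,-0.15],[0,0,0],0.8],[[0,0,-0.15],[0,0,0],0.8],[[0,0,-0.15],[0,0,0],0.8],[[0,0,-0.15],[0,0,0],0.8],[[0,0,-0.06],[0,0,0],0.8],[[0,0,0],[0,0,0],0.8],[[0,0,0],[0,0,0],0.8]])

```text
clock: 20.55
position: [0.6172, 0.2013, 0.0882]
ee_rot: [0.001, 0.388, 0.922, -0.001]
contact_force: [-0.7, -1.9, 8.5]
width: 0.0126
gripper_force: 53.8
```

```bash
cat > st.py <<'E'
from h import *
s=manip.get_state();w,x,y,z=s["ee_rot"];print(s["position"].round(4),s["contact_force"].round(1),s["moment"].round(2),s["width"])
a=2*np.arctan2(y,x)-np.pi/2; a=(a+np.pi/2)%np.pi-np.pi/2
print("closing",a, "knob", 1.681-(a if a>-1.2 else a+np.pi),"q6",s["qpos"][5])
E
python3 st.py
```

```text
[0.6172 0.2013 0.0882] [-0.7 -1.9  8.5] [-0.57  0.26 -0.11] 0.012605184343476546
closing 0.774182492723785 knob 0.906817507276215 q6 -0.5620069565742906
```

Call:
drive_tool(rows=[[[0,0,0],[0,0,0],4],[[0,0,0],[0,0,0],4],[[0,0,0],[0,0,4.3],4],[[0,0,0.18],[-3,-3.7,0],4],[[0,0,0.18],[-3,-3.7,0],4],[[0,0,0.18],[-3,-3.7,0],4],[[0,0,0.18],[-3.05,-3.75,0],4],[[0,0,0.08],[0,0,0],4]])

```text
clock: 21.55
position: [0.493, 0.0529, 0.1289]
ee_rot: [-0.002, -0.002, 1.0, -0.0]
contact_force: [0.0, -0.2, -0.5]
width: 0.0401
gripper_force: 0.0
```

Call:
drive_tool(rows=[[[0,0,0],[0,0,0],4],[[0,0,0],[0,0,0],4]])

```text
clock: 21.8
position: [0.4967, 0.0552, 0.1293]
ee_rot: [0.0, -0.001, 1.0, 0.0]
contact_force: [0.3, 0.1, -0.4]
width: 0.04
gripper_force: 0.0
```

```bash
python3 st.py
```

```text
[0.4967 0.0552 0.1293] [ 0.3  0.1 -0.4] [-0.03  0.03 -0.02] 0.04000929410705684
closing -1.5683215992282218 knob 0.10772894563842872 q6 -1.6020617662456709
```

Call:
drive_tool(rows=[[[0,0,0],[0,-0.3,-2],4],[[0,0,0],[0,0,-2.1],4],[[0,0,0],[0,0,0],4],[[0,0,0],[0,0,0],0.8],[[0,0,0],[0,0,0],0.8],[[0,0,0],[0,0,0],0.8],[[0,0,0],[0,0,0],0.8]])

```text
clock: 22.68
position: [0.4971, 0.0535, 0.0893]
ee_rot: [0.001, -0.001, 1.0, 0.001]
contact_force: [0.7, 5.4, 0.1]
width: 0.0129
gripper_force: 51.8
```

Call:
drive_tool(rows=[[[0,0,-0.15],[0,0,0],0.8],[[0,0,-0.15],[0,0,0],0.8],[[0,0,-0.15],[0,0,0],0.8],[[0,0,-0.15],[0,0,0],0.8],[[0,0,-0.15],[0,0,0],0.8],[[0,0,-0.04],[0,0,0],0.8],[[0,0,0],[0,0,0],0.8],[[0,0,0],[0,0,0],0.8]])

```text
clock: 23.68
position: [0.4963, 0.0518, 0.0892]
ee_rot: [0.0, 0.383, 0.924, -0.0]
contact_force: [-2.6, -1.0, 5.9]
width: 0.0127
gripper_force: 52.6
```

```bash
python3 st.py
```

```text
[0.4963 0.0518 0.0892] [-2.6 -1.   5.9] [-0.21  0.5  -0.07] 0.012657623987235987
closing 0.7847072457721378 knob 0.8962927542278623 q6 -0.8197120343573986
```

Call:
drive_tool(rows=[[[0,0,0],[0,0,0],4],[[0,0,0],[0,0,0],4],[[0,0,0],[0,0,4.2],4],[[0,0,0.18],[3.4,0.4,0],4],[[0,0,0.18],[3.4,0.4,0],4],[[0,0,0.18],[3.4,0.4,0],4],[[0,0,0.18],[3.35,0.35,0],4],[[0,0,0.07],[0,0,0],4]])

```text
clock: 24.68
position: [0.6348, 0.0676, 0.1298]
ee_rot: [0.001, -0.003, 1.0, 0.0]
contact_force: [-0.1, -0.2, -0.1]
width: 0.0396
gripper_force: 0.0
```

Call:
drive_tool(rows=[[[0,0,0],[0,0,0],4],[[0,0,0],[0,0,0],4]])

```text
clock: 24.92
position: [0.6314, 0.0674, 0.1301]
ee_rot: [-0.0, -0.001, 1.0, 0.0]
contact_force: [0.0, -0.1, 0.4]
width: 0.0399
gripper_force: 0.0
```

```bash
python3 st.py
```

```text
[0.6314 0.0674 0.1301] [ 0.  -0.1  0.4] [ 0.04 -0.05 -0.02] 0.039921583554365835
closing -1.5685945370760517 knob 0.10800188348625861 q6 -1.5762106627387402
```

Call:
drive_tool(rows=[[[0,0,0],[0,0,-2],4],[[0,0,0],[0,0,-2.1],4],[[0,0,0],[0,0,0],4],[[0,0,0],[0,0,0],0.8],[[0,0,0],[0,0,0],0.8],[[0,0,0],[0,0,0],0.8],[[0,0,0],[0,0,0],0.8]])

```text
clock: 25.8
position: [0.6326, 0.0686, 0.0907]
ee_rot: [0.001, -0.001, 1.0, 0.001]
contact_force: [-0.3, 5.3, 4.7]
width: 0.0128
gripper_force: 51.8
```

Call:
drive_tool(rows=[[[0,0,-0.15],[0,0,0],0.8],[[0,0,-0.15],[0,0,0],0.8],[[0,0,-0.15],[0,0,0],0.8],[[0,0,-0.15],[0,0,0],0.8],[[0,0,-0.15],[0,0,0],0.8],[[0,0,-0.04],[0,0,0],0.8],[[0,0,0],[0,0,0],0.8],[[0,0,0],[0,0,0],0.8]])

```text
clock: 26.8
position: [0.6318, 0.0667, 0.0906]
ee_rot: [0.001, 0.383, 0.924, -0.001]
contact_force: [-1.5, 0.1, 5.9]
width: 0.0127
gripper_force: 51.8
```

```bash
python3 st.py
```

```text
[0.6318 0.0667 0.0906] [-1.5  0.1  5.9] [ 0.04  0.36 -0.07] 0.01269123975886784
closing 0.7842351624260253 knob 0.8967648375739747 q6 -0.7869397537400828
```

Call:
drive_tool(rows=[[[0,0,0],[0,0,0],4],[[0,0,0],[0,0,0],4],[[0,0,0],[0,0,4.1],4],[[0,0,0.18],[-3.75,3,0],4],[[0,0,0.18],[-3.75,3,0],4],[[0,0,0.18],[-3.75,3,0],4],[[0,0,0.18],[-3.75,3.05,0],4],[[0,0,0.07],[0,0,0],4]])

```text
clock: 27.8
position: [0.4783, 0.1893, 0.1301]
ee_rot: [-0.001, -0.005, 1.0, -0.0]
contact_force: [1.0, 0.5, 0.1]
width: 0.0401
gripper_force: 0.0
```

Call:
drive_tool(rows=[[[0,0,0],[0,0,0],4],[[0,0,0],[0,0,0],4]])

```text
clock: 28.05
position: [0.4824, 0.1876, 0.1303]
ee_rot: [0.0, -0.001, 1.0, -0.0]
contact_force: [-1.0, -0.4, -1.2]
width: 0.04
gripper_force: 0.0
```

```bash
python3 st.py
```

```text
[0.4824 0.1876 0.1303] [-1.  -0.4 -1.2] [-0.   -0.02 -0.03] 0.039953218476574036
closing -1.5690581736466713 knob 0.10846552005687826 q6 -1.335745883148608
```

Call:
drive_tool(rows=[[[0,0,0],[-0.1,0,-2],4],[[0,0,0],[0,0,-2.1],4],[[0,0,0],[0,0,0],4],[[0,0,0],[0,0,0],0.8],[[0,0,0],[0,0,0],0.8],[[0,0,0],[0,0,0],0.8],[[0,0,0],[0,0,0],0.8]])

```text
clock: 28.92
position: [0.4818, 0.1887, 0.0903]
ee_rot: [0.001, -0.001, 1.0, 0.001]
contact_force: [-0.1, 3.3, 4.2]
width: 0.0129
gripper_force: 52.7
```

Call:
drive_tool(rows=[[[0,0,-0.15],[0,0,0],0.8],[[0,0,-0.15],[0,0,0],0.8],[[0,0,-0.15],[0,0,0],0.8],[[0,0,-0.15],[0,0,0],0.8],[[0,0,-0.15],[0,0,0],0.8],[[0,0,-0.04],[0,0,0],0.8],[[0,0,0],[0,0,0],0.8],[[0,0,0],[0,0,0],0.8]])

```text
clock: 29.92
position: [0.4811, 0.1872, 0.0903]
ee_rot: [0.001, 0.383, 0.924, -0.0]
contact_force: [-0.1, -1.4, 7.4]
width: 0.0127
gripper_force: 53.0
```

```bash
python3 st.py
```

```text
[0.4811 0.1872 0.0903] [-0.1 -1.4  7.4] [-0.16  0.16 -0.1 ] 0.012684412387379681
closing 0.7844526840308803 knob 0.8965473159691197 q6 -0.5459674306026447
```

Call:
drive_tool(rows=[[[0,0,0],[0,0,0],4],[[0,0,0],[0,0,0],4],[[0,0,0],[0,0,6],4],[[0,0,0],[3.4,0.4,0],4],[[0,0,0],[3.4,0.4,0],4],[[0,0,0],[3.4,0.4,0],4],[[0,0,0],[3.4,0.3,0],4],[[0,0,0],[0,0,0],4]])

```text
clock: 30.92
position: [0.619, 0.2027, 0.1483]
ee_rot: [0.0, 0.384, 0.923, -0.0]
contact_force: [-0.4, -1.1, 0.2]
width: 0.0396
gripper_force: 0.0
```

Call:
drive_tool(rows=[[[0,0,0],[0,0,0],4],[[0,0,0],[0,0,0],4]])

```text
clock: 31.18
position: [0.6156, 0.2029, 0.1492]
ee_rot: [-0.001, 0.383, 0.924, -0.0]
contact_force: [-0.6, -0.5, -0.7]
width: 0.0399
gripper_force: 0.0
```

```bash
python3 st.py; python3 - <<'E'
from h import *
a=eyes.get_image("scene")[:,:,::-1];b=eyes.get_image("top")[:,:,::-1]
cv2.imwrite("pics/s5.png",np.hstack([cv2.resize(a[105:225,285:450],(390,400)),cv2.resize(b[155:255,170:330],(400,400))]))
E
```

```text
[0.6156 0.2029 0.1492] [-0.6 -0.5 -0.7] [-0.03  0.    0.08] 0.03991660072849027
closing 0.7842627230829184 knob 0.8967372769170816 q6 -0.573234545831828
```

View pics/s5.png

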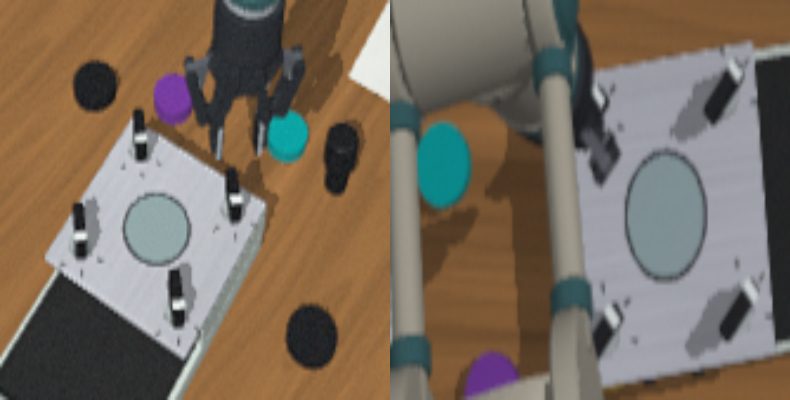

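All four knobs stand at half way. Second pass, starting with knob a.

Call:
drive_tool(rows=[[[0,0,0],[0.1,0,-3],4],[[0,0,0],[0,0,-3],4],[[0,0,0],[0,0,0],4],[[0,0,0],[0,0,0],0.8],[[0,0,0],[0,0,0],0.8],[[0,0,0],[0,0,0],0.8],[[0,0,0],[0,0,0],0.8]])

```text
clock: 32.15
position: [0.6171, 0.2017, 0.0911]
ee_rot: [0.0, 0.383, 0.924, -0.001]
contact_force: [-3.5, -3.9, 2.8]
width: 0.0126
gripper_force: 51.0
```

Call:
drive_tool(rows=[[[0,0,-0.15],[0,0,0],0.8],[[0,0,-0.15],[0,0,0],0.8],[[0,0,-0.15],[0,0,0],0.8],[[0,0,-0.15],[0,0,0],0.8],[[0,0,-0.15],[0,0,0],0.8],[[0,0,-0.15],[0,0,0],0.8],[[0,0,-0.05],[0,0,0],0.8],[[0,0,0],[0,0,0],0.8]])

```text
clock: 33.15
position: [0.6145, 0.2008, 0.0911]
ee_rot: [0.0, 0.762, 0.648, -0.004]
contact_force: [-8.7, -5.3, 6.6]
width: 0.0126
gripper_force: 53.5
```

```bash
python3 st.py
```

```text
[0.6145 0.2008 0.0911] [-8.7 -5.3  6.6] [-0.9   1.29  0.98] 0.012615334577979198
closing -0.162047289072081 knob 1.843047289072081 q6 0.37414251214725
```

Knob a is hard on its stop (moment about 1 N m). Next, c.

Call:
drive_tool(rows=[[[0,0,0],[0,0,0],4],[[0,0,0],[0,0,0],4],[[0,0,0.05],[0,0,4.5],4],[[0,0,0.18],[-2.4,-3,0],4],[[0,0,0.18],[-2.4,-3,0],4],[[0,0,0.18],[-2.4,-3,0],4],[[0,0,0.18],[-2.4,-3,0],4],[[0,0,0.18],[-2.4,-3,0],4]])

```text
clock: 34.15
position: [0.4981, 0.0522, 0.1349]
ee_rot: [0.001, 0.381, 0.925, 0.001]
contact_force: [-0.1, 0.2, 0.4]
width: 0.0397
gripper_force: 0.0
```

Call:
drive_tool(rows=[[[0,0,0],[0,0,0],4],[[0,0,0],[0,0,0],4]])

```text
clock: 34.4
position: [0.4992, 0.0532, 0.135]
ee_rot: [0.001, 0.384, 0.923, 0.001]
contact_force: [0.8, 1.1, 0.6]
width: 0.0398
gripper_force: 0.0
```

```bash
python3 st.py
```

```text
[0.4992 0.0532 0.135 ] [0.8 1.1 0.6] [ 0.01  0.05 -0.01] 0.039781148847076564
closing 0.7820905471476496 knob 0.8989094528523505 q6 -0.8154569978985597
```

Call:
drive_tool(rows=[[[0,0,0],[-0.25,-0.1,-2.5],4],[[0,0,0],[0,0,-2],4],[[0,0,0],[0,0,0],4],[[0,0,0],[0,0,0],0.8],[[0,0,0],[0,0,0],0.8],[[0,0,0],[0,0,0],0.8],[[0,0,0],[0,0,0],0.8]])

```text
clock: 35.28
position: [0.4963, 0.052, 0.0903]
ee_rot: [0.001, 0.383, 0.924, 0.001]
contact_force: [-0.3, -0.8, 5.7]
width: 0.0125
gripper_force: 51.6
```

Call:
drive_tool(rows=[[[0,0,-0.15],[0,0,0],0.8],[[0,0,-0.15],[0,0,0],0.8],[[0,0,-0.15],[0,0,0],0.8],[[0,0,-0.15],[0,0,0],0.8],[[0,0,-0.15],[0,0,0],0.8],[[0,0,-0.15],[0,0,0],0.8],[[0,0,-0.05],[0,0,0],0.8],[[0,0,0],[0,0,0],0.8]])

```text
clock: 36.28
position: [0.4943, 0.0513, 0.0903]
ee_rot: [0.0, 0.762, 0.648, -0.001]
contact_force: [-4.3, -1.8, 10.0]
width: 0.0126
gripper_force: 54.2
```

```bash
python3 st.py
```

```text
[0.4943 0.0513 0.0903] [-4.3 -1.8 10. ] [-0.26  0.53  0.99] 0.012584360937980653
closing -0.16198924299488304 knob 1.842989242994883 q6 0.1283320609933587
```

Call:
drive_tool(rows=[[[0,0,0],[0,0,0],4],[[0,0,0],[0,0,0],4],[[0,0,0.05],[0,0,4.5],4],[[0,0,0.18],[2.7,0.3,0],4],[[0,0,0.18],[2.7,0.3,0],4],[[0,0,0.18],[2.7,0.3,0],4],[[0,0,0.18],[2.7,0.3,0],4],[[0,0,0.18],[2.7,0.3,0],4]])

```text
clock: 37.28
position: [0.6312, 0.0671, 0.1338]
ee_rot: [-0.0, 0.381, 0.925, 0.0]
contact_force: [0.4, -0.8, 0.5]
width: 0.0402
gripper_force: 0.0
```

Call:
drive_tool(rows=[[[0,0,0],[0,0,0],4],[[0,0,0],[0,0,0],4]])

```text
clock: 37.52
position: [0.6291, 0.067, 0.1337]
ee_rot: [-0.001, 0.384, 0.923, -0.0]
contact_force: [-0.2, 0.2, -0.9]
width: 0.0402
gripper_force: 0.0
```

```bash
python3 st.py
```

```text
[0.6291 0.067  0.1337] [-0.2  0.2 -0.9] [-0.08  0.04 -0.03] 0.040168657826108206
closing 0.7820730393105966 knob 0.8989269606894035 q6 -0.7860787076704678
```

Call:
drive_tool(rows=[[[0,0,0],[0.25,0,-2.4],4],[[0,0,0],[0,0,-2],4],[[0,0,0],[0,0,0],4],[[0,0,0],[0,0,0],0.8],[[0,0,0],[0,0,0],0.8],[[0,0,0],[0,0,0],0.8],[[0,0,0],[0,0,0],0.8]])

```text
clock: 38.4
position: [0.6324, 0.0662, 0.0917]
ee_rot: [0.0, 0.383, 0.924, -0.001]
contact_force: [-3.7, -2.2, 6.2]
width: 0.0126
gripper_force: 51.4
```

Call:
drive_tool(rows=[[[0,0,-0.15],[0,0,0],0.8],[[0,0,-0.15],[0,0,0],0.8],[[0,0,-0.15],[0,0,0],0.8],[[0,0,-0.15],[0,0,0],0.8],[[0,0,-0.15],[0,0,0],0.8],[[0,0,-0.15],[0,0,0],0.8],[[0,0,-0.05],[0,0,0],0.8],[[0,0,0],[0,0,0],0.8]])

```text
clock: 39.4
position: [0.6295, 0.0652, 0.0917]
ee_rot: [-0.0, 0.762, 0.647, -0.004]
contact_force: [-9.3, -5.1, 10.3]
width: 0.0125
gripper_force: 54.5
```

```bash
python3 st.py
```

```text
[0.6295 0.0652 0.0917] [-9.3 -5.1 10.3] [-0.89  1.41  0.83] 0.012491551427405316
closing -0.16281886079720342 knob 1.8438188607972035 q6 0.160489002162667
```

Call:
drive_tool(rows=[[[0,0,0],[0,0,0],4],[[0,0,0],[0,0,0],4],[[0,0,0.05],[0,0,4.5],4],[[0,0,0.18],[-3,2.4,0],4],[[0,0,0.18],[-3,2.4,0],4],[[0,0,0.18],[-3,2.4,0],4],[[0,0,0.18],[-3,2.4,0],4],[[0,0,0.18],[-3,2.4,0],4]])

```text
clock: 40.4
position: [0.4825, 0.1882, 0.1355]
ee_rot: [0.0, 0.381, 0.925, 0.001]
contact_force: [0.2, -0.1, -0.8]
width: 0.04
gripper_force: 0.0
```

Call:
drive_tool(rows=[[[0,0,0],[0,0,0],4],[[0,0,0],[0,0,0],4]])

```text
clock: 40.65
position: [0.4839, 0.1872, 0.1356]
ee_rot: [0.001, 0.384, 0.923, 0.001]
contact_force: [1.3, -0.2, -1.1]
width: 0.0401
gripper_force: 0.0
```

```bash
python3 st.py
```

```text
[0.4839 0.1872 0.1356] [ 1.3 -0.2 -1.1] [ 0.01 -0.    0.03] 0.040051792710231945
closing 0.7833929122799277 knob 0.8976070877200724 q6 -0.5482425713556686
```

Call:
drive_tool(rows=[[[0,0,0],[-0.25,0,-2.5],4],[[0,0,0],[0,0,-2],4],[[0,0,0],[0,0,0],4],[[0,0,0],[0,0,0],0.8],[[0,0,0],[0,0,0],0.8],[[0,0,0],[0,0,0],0.8],[[0,0,0],[0,0,0],0.8]])

```text
clock: 41.52
position: [0.4816, 0.1868, 0.0913]
ee_rot: [0.001, 0.383, 0.924, 0.001]
contact_force: [1.9, -1.6, 4.1]
width: 0.013
gripper_force: 51.9
```

Call:
drive_tool(rows=[[[0,0,-0.15],[0,0,0],0.8],[[0,0,-0.15],[0,0,0],0.8],[[0,0,-0.15],[0,0,0],0.8],[[0,0,-0.15],[0,0,0],0.8],[[0,0,-0.15],[0,0,0],0.8],[[0,0,-0.15],[0,0,0],0.8],[[0,0,-0.05],[0,0,0],0.8],[[0,0,0],[0,0,0],0.8]])

```text
clock: 42.52
position: [0.4792, 0.186, 0.0913]
ee_rot: [0.001, 0.762, 0.647, -0.001]
contact_force: [-2.4, -3.7, 10.0]
width: 0.0124
gripper_force: 54.6
```

```bash
python3 st.py
```

```text
[0.4792 0.186  0.0913] [-2.4 -3.7 10. ] [-0.53  0.44  0.9 ] 0.012382231540360309
closing -0.16224171587358205 knob 1.843241715873582 q6 0.4000580234392044
```

Call:
drive_tool(rows=[[[0,0,0],[0,0,0],4],[[0,0,0],[0,0,0],4],[[0,0,0],[0,0,6],4],[[0,0,0.1],[0,-3,5],6],[[0,0,0.1],[-2,-5,0],8],[[0,0,0.1],[-2,-5,0],8],[[0,0,0.1],[-2,-5,0],8],[[0,0,0.1],[0,-5,0],8]])

```text
clock: 43.52
position: [0.4186, -0.0438, 0.2002]
ee_rot: [-0.0, 0.578, 0.816, 0.0]
contact_force: [0.4, 0.3, 0.0]
width: 0.0799
gripper_force: 0.0
```

```bash
python3 st.py; python3 - <<'E'
from m import *
for n in("top","scene"):
    a=eyes.get_image(n)[:,:,::-1]; cv2.imwrite(f"pics/{n}6.png",a)
    if n=="top":
        B=a[155:275,165:325];col=np.array([174,171,165])
    else:
        A=a[105:225,285:450];col=np.array([205,206,199])
    m=np.abs(a.astype(int)-col).max(2)<16
    for c,s in blob(a,m,80,700):
        p=ray(n,*c,.016)
        if .3<p[0]<.8 and .2<p[1]<.6: print(n,c,s,p.round(4))
cv2.imwrite("pics/s6.png",np.hstack([cv2.resize(A,(390,400)),cv2.resize(B,(400,400))]))
E
```

```text
[ 0.4186 -0.0438  0.2002] [0.4 0.3 0. ] [ 0.02 -0.1  -0.01] 0.07987292321151283
closing 0.33735352087859694 knob 1.3436464791214031 q6 -0.6080909028102014
top [170.63664596 229.77018634] [161 220  21  20 322] [0.5045 0.4183 0.016 ]
scene [392.02898551 123.80434783] [384 119  17  11 138] [0.5069 0.4185 0.016 ]
```

View pics/s6.png

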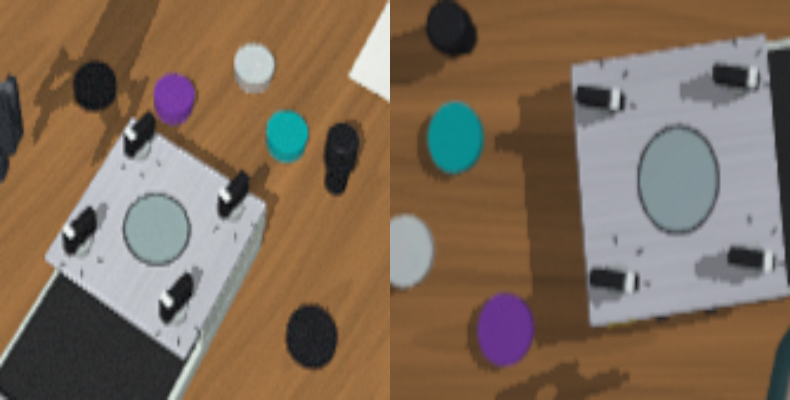

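All knobs sit at their tight marks. The clear dish was knocked to about (0.506, 0.418). Going for it.

Call:
drive_tool(rows=[[[0,0,0],[1.1,5.75,0],8.2],[[0,0,0],[1.1,5.75,0],8.2],[[0,0,0],[1.1,5.75,0],8.2],[[0,0,0],[1.1,5.75,0],8.2],[[0,0,0],[1.1,5.75,0],8.2],[[0,0,0],[1.1,5.75,0],8.2],[[0,0,0],[1.1,5.75,0],8.2],[[0,0,0],[1.1,5.75,0],8.2]])

```text
clock: 44.62
position: [0.5075, 0.4201, 0.1998]
ee_rot: [-0.0, 0.58, 0.815, -0.0]
contact_force: [0.7, -0.4, 0.1]
width: 0.082
gripper_force: 0.0
```

Call:
drive_tool(rows=[[[0,0,0],[0,0,-5],8.2],[[0,0,0],[0,0,-5],8.2],[[0,0,0],[0,0,-5],7.2],[[0,0,0],[0,0,0],7.2],[[0,0,0],[0,0,0],7.2]])

```text
clock: 45.25
position: [0.509, 0.4182, 0.0517]
ee_rot: [0.0, 0.58, 0.815, 0.001]
contact_force: [-0.1, -0.4, 0.7]
width: 0.0717
gripper_force: 0.0
```

```bash
python3 st.py;  python3 - <<'E'
from m import *
b=eyes.get_image("top")[:,:,::-1];a=eyes.get_image("scene")[:,:,::-1]
cv2.imwrite("pics/s7.png",np.hstack([cv2.resize(a[80:170,340:460],(390,400)),cv2.resize(b[185:285,120:240],(400,400))]))
E
```

```text
[0.509  0.4182 0.0517] [-0.1 -0.4  0.7] [ 0.04  0.02 -0.01] 0.07168803818120643
closing 0.3341322899119601 knob 1.34686771008804 q6 0.24778421899543224
```

View pics/s7.png

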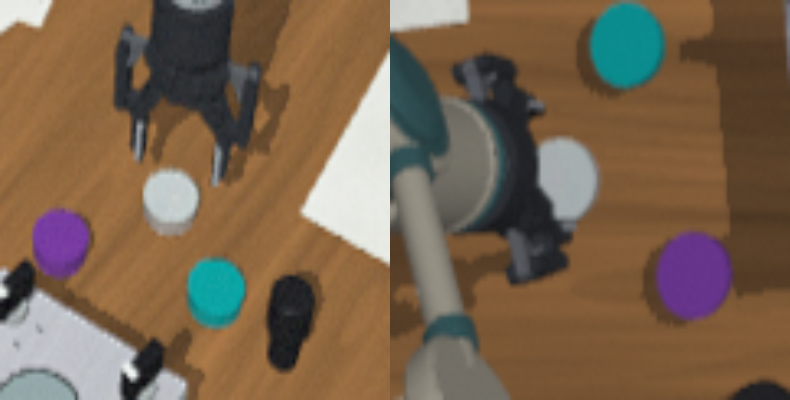

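The fingers straddle the dish. Lowering.

Call:
drive_tool(rows=[[[0,0,0],[-0.3,0,-1.5],7.2],[[0,0,0],[0,0,-1.5],7.2],[[0,0,0],[0,0,-0.5],7.2],[[0,0,0],[0,0,0],7.2],[[0,0,0],[0,0,0],7.2]], force=25)

```text
clock: 45.98
position: [0.5057, 0.4171, 0.0155]
ee_rot: [0.0, 0.58, 0.815, 0.0]
contact_force: [-0.6, -0.6, 0.7]
width: 0.0722
gripper_force: 0.0
```

```bash
python3 st.py
```

```text
[0.5057 0.4171 0.0155] [-0.6 -0.6  0.7] [-0.    0.01 -0.01] 0.07217514270960218
closing 0.33392845643439695 knob 1.347071543565603 q6 0.2497689233994882
```

Call:
drive_tool(rows=[[[0,0,0],[0,0,-0.3],7.2],[[0,0,0],[0,0,0],5.2],[[0,0,0],[0,0,0],5.2],[[0,0,0],[0,0,0],5.2],[[0,0,0],[0,0,0],5.2],[[0,0,0],[0,0,0],5.2]])

```text
clock: 46.72
position: [0.5055, 0.4171, 0.0126]
ee_rot: [0.0, 0.58, 0.815, 0.0]
contact_force: [0.4, -0.2, 2.0]
width: 0.0538
gripper_force: 26.6
```

```bash
python3 st.py
```

```text
[0.5055 0.4171 0.0126] [ 0.4 -0.2  2. ] [0.02 0.11 0.03] 0.053784775833010605
closing 0.33399655387248606 knob 1.347003446127514 q6 0.24976610978583072
```

Call:
drive_tool(rows=[[[0,0,0],[0,0,2],5.2],[[0,0,0],[0,0,5],5.2],[[0,0,0],[0,0,5],5.2],[[0,0,0],[0,0,2],5.2],[[0,0,0],[0.8,-4.5,0],5.2],[[0,0,0],[0.8,-4.5,0],5.2],[[0,0,0],[0.8,-4.5,0],5.2],[[0,0,0],[0.8,-4.5,0],5.2]])

```text
clock: 47.72
position: [0.5371, 0.2355, 0.1519]
ee_rot: [-0.0, 0.58, 0.815, -0.0]
contact_force: [0.9, -0.3, 0.8]
width: 0.0535
gripper_force: 26.6
```

Call:
drive_tool(rows=[[[0,0,0],[0.9,-4.5,0],5.2],[[0,0,0],[0.5,-4.5,0],5.2],[[0,0,0],[0.5,-2.1,0],5.2],[[0,0,0],[0,0,0],5.2],[[0,0,0],[0,0,0],5.2]])

```text
clock: 48.35
position: [0.556, 0.1266, 0.1521]
ee_rot: [-0.0, 0.58, 0.815, 0.0]
contact_force: [0.6, 0.2, 0.4]
width: 0.0536
gripper_force: 26.6
```

```bash
python3 st.py; python3 - <<'E'
from m import *
b=eyes.get_image("top")[:,:,::-1];a=eyes.get_image("scene")[:,:,::-1]
cv2.imwrite("pics/s8.png",np.hstack([cv2.resize(a[90:240,270:430],(390,400)),cv2.resize(b[150:270,220:360],(400,400))]))
E
```

```text
[0.556  0.1266 0.1521] [0.6 0.2 0.4] [0.02 0.   0.03] 0.0535626671520888
closing 0.3340216611952782 knob 1.3469783388047218 q6 -0.232868343913126
```

View pics/s8.png

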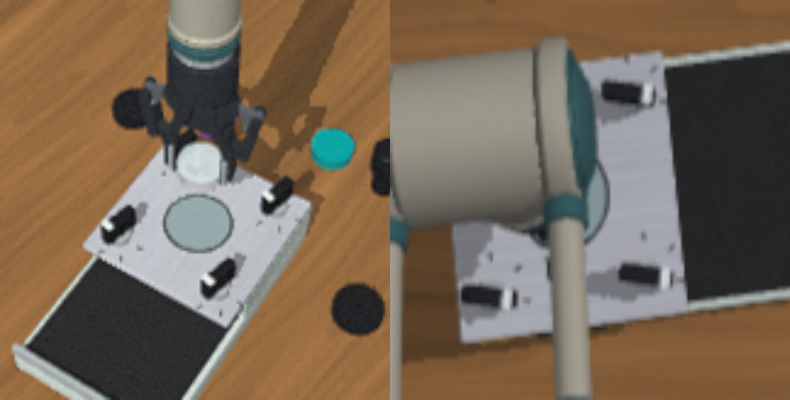

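The dish is held level over the glass. Lower and release.

Call:
drive_tool(rows=[[[0,0,0],[0,0,-4],5.2],[[0,0,0],[0,0,-2.5],5.2],[[0,0,0],[0,0,-0.8],5.2],[[0,0,0],[0,0,-0.3],5.2],[[0,0,0],[0,0,-0.1],5.2],[[0,0,0],[0,0,0],5.2],[[0,0,0],[0,0,0],5.2]])

```text
clock: 49.32
position: [0.5568, 0.126, 0.076]
ee_rot: [0.001, 0.58, 0.815, 0.0]
contact_force: [1.2, 0.2, 0.2]
width: 0.0537
gripper_force: 26.6
```

```bash
python3 st.py
```

```text
[0.5568 0.126  0.076 ] [1.2 0.2 0.2] [-0.01 -0.01  0.01] 0.053657877009830865
closing 0.3339549026989128 knob 1.3470450973010872 q6 -0.23332594752945401
```

Call:
drive_tool(rows=[[[0,0,0],[0,0,-0.1],5.2],[[0,0,0],[0,0,0],5.2],[[0,0,0],[0,0,0],6],[[0,0,0],[0,0,0],7.2],[[0,0,0],[0,0,0],7.2],[[0,0,0],[0,0,3],7.2],[[0,0,0],[0,0,6],7.2],[[0,0,0],[0,0,5],7.2]])

```text
clock: 50.32
position: [0.5565, 0.126, 0.2162]
ee_rot: [0.0, 0.58, 0.815, 0.0]
contact_force: [1.5, 0.5, 0.3]
width: 0.072
gripper_force: 0.0
```

Call:
drive_tool(rows=[[[0,0,0],[-2,-5,0],7.2],[[0,0,0],[-3,-5,0],7.2],[[0,0,0],[-4,-4,0],7.2],[[0,0,0],[-4,-4,0],7.2],[[0,0,0],[-2,-5,0],7.2],[[0,0,0],[0,0,0],7.2]])

```text
clock: 51.08
position: [0.405, -0.1067, 0.2146]
ee_rot: [0.001, 0.582, 0.813, -0.0]
contact_force: [-0.1, 0.2, -0.3]
width: 0.0719
gripper_force: 0.0
```

```bash
python3 st.py; python3 - <<'E'
from m import *
for n in("top","scene"):
    a=eyes.get_image(n)[:,:,::-1]; cv2.imwrite(f"pics/{n}9.png",a)
    if n=="top": B=a[130:290,150:530]
    else: A=a[90:360,130:450]
    g=ray(n,*((279.8,208.5) if n=="top" else (350.9,173.2)),.062)
    col=np.array([174,171,165]) if n=="top" else np.array([205,206,199])
    sub=a.astype(int); m=np.abs(sub-col).max(2)<22
    q=proj(n,np.array([.5567,.127,.078])).astype(int)
    mm=np.zeros_like(m); r=13; mm[q[1]-r:q[1]+r,q[0]-r:q[0]+r]=m[q[1]-r:q[1]+r,q[0]-r:q[0]+r]
    for c,s in blob(a,mm,40,700): print(n,c,s,ray(n,*c,.078).round(4),"glass0",g.round(4))
cv2.imwrite("pics/s9.png",np.vstack([cv2.resize(np.hstack([A[:140,130:],A[130:270,:190]]),(800,300)),cv2.resize(B,(800,300))]))
E
```

```text
[ 0.405  -0.1067  0.2146] [-0.1  0.2 -0.3] [ 0.06  0.04 -0.05] 0.07190177884993561
closing 0.3281728162406641 knob 1.352827183759336 q6 -0.750962253637396
top [278.35294118 208.89411765] [267 197  23  23  85] [0.5535 0.1283 0.078 ] glass0 [0.5554 0.1265 0.062 ]
top [279.03125 208.28125] [274 203  10  12  64] [0.555  0.1266 0.078 ] glass0 [0.5554 0.1265 0.062 ]
scene [349.79326923 165.16105769] [337 156  26  22 416] [0.5444 0.1393 0.078 ] glass0 [0.5577 0.1281 0.062 ]
```

View pics/s9.png

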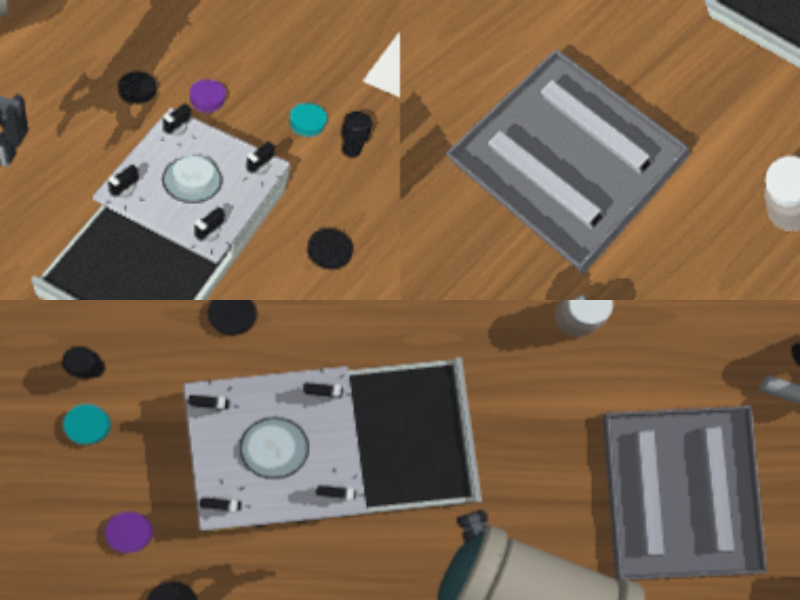

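The dish sits upright on the glass, the bars are in the tray and all knobs are tight. I'll check the dish centring more exactly.

```bash
python3 - <<'E'
from m import *
for n,(u,v),zs in(("top",(280,208),0),("scene",(350,170),0)):
    a=cv2.imread(f"pics/{n}9.png").astype(int); a0=cv2.imread(f"pics/{n}6.png").astype(int)
    d=np.abs(a-a0).max(2)
    mm=np.zeros(d.shape,np.uint8); mm[v-22:v+22,u-22:u+22]=(d[v-22:v+22,u-22:u+22]>10)
    print(n); 
    for r in range(v-17,v+16): print("".join("%4d"%x for x in (a[r,u-19:u+19].sum(1)//3))) if n=="top" and r%2==0 else None
    k=max(cv2.findContours(mm,0,1)[0],key=cv2.contourArea);print(cv2.boundingRect(k),cv2.minEnclosingCircle(k))
    for p in((.5567,.127,.062),(.5567,.127,.078),(.5567,.1555,.078),(.5567,.0985,.078)): print(proj(n,np.array(p)).round(1))
E
```

```text
top
 170 169 169 169 168 168 167 167 167 166 166 166 167 162 142 139 132 130 124 104 109 131 135 139 158 169 169 169 169 169 168 168 167 167 166 167 167 166
 167 169 168 168 169 168 168 167 168 164 143 126  91  75 105 117 122 143 142 143 140 128 127 116 104  81  76 112 146 165 165 165 164 166 166 166 167 166
 166 166 166 166 166 166 167 162 128  98 105 123 142 142 143 148 152 152 152 151 146 143 143 143 143 143 140 126 104  84 115 154 165 166 166 165 165 165
 167 167 166 166 167 161 125  79 122 143 145 155 166 177 186 188 191 188 189 191 187 184 172 167 152 143 143 143 143 139 110  78 126 170 168 168 168 168
 167 168 168 165 144  81  99 142 143 155 174 188 188 188 189 188 189 189 189 188 188 187 188 188 186 175 155 143 144 144 143 134  70 104 164 164 165 164
 169 169 170 156  64 101 140 145 166 186 188 188 188 188 188 188 188 189 189 189 189 188 189 189 190 189 184 162 151 142 143 143 135  87 105 168 170 169
 167 161 137  75  83 141 143 161 189 188 188 188 187 188 188 185 183 181 186 187 189 189 190 189 190 190 189 185 160 144 144 143 145 134  76 119 170 169
 166 145 109  66 119 141 
[... 929 characters left out ...]
 140 143 149 161 174 180 186 188 184 183 181 177 169 164 155 146 144 144 145 145 143 132  91  99 158 170 171 172 171
 172 171 170 170 166 141 115  89  83 119 141 140 141 140 140 143 148 148 150 150 144 145 144 144 144 143 144 141 124 106  86 146 171 169 169 169 170 169
 171 170 170 170 171 168 170 170 164 119  77  98 120 136 143 144 145 144 145 145 145 145 144 145 140 122 108  72  94 144 168 169 169 170 168 168 170 168
(267, 196, 24, 24) ((278.3165283203125, 207.738525390625), 11.812211990356445)
[279.6 208. ]
[278.9 207.6]
[267.4 207.7]
[290.3 207.5]
scene
(342, 161, 21, 20) ((352.2755126953125, 170.11224365234375), 10.986486434936523)
[350.4 173.3]
[350.5 169.6]
[356.5 163.9]
[344.4 175.5]
```

```bash
python3 -c "
from rig import job
print(job.sign_off())"
```

```text
the job is handed in; nothing more can be done
None
```

The job is handed in: both bars that were present (2 and 3) lie flat in the tray, the four knobs were tightened crisscross (a, c, b, d) in two passes to their stops, and the dish stands upright within about 2 mm of the glass's centre by the top camera.

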